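Release the eccentric lock, slide the specimen under the loupe, lock again

ROBOT

A 7-joint arm with a two-finger parallel gripper is mounted at the origin on a cart in front of the work surface, level with it; the furniture and walls round the work are solid. World frame = base frame: x ahead of the robot, y to its left, z up, the work surface at z = 0. Lengths are in m, angles in rad, forces in N, time in s.
With the tool pointing down it reaches from about 0.4 to 0.85 m from the base axis. Payload 4.4 kg.
Tool frame: the origin (TCP) lies at the very end of the fingers, on their centre line; the grasp point (between the pads) lies 19 mm behind it; z points along the fingers, y is the direction in which the jaws open and shut (so a half turn about z gives the same grasp; the last joint's range is limited). The gripper opens to 94 mm and grips with 3 to 60 N. Pads are 16 mm wide; open, the fingers measure 119 mm over their backs; the gripper's body (75 mm by 177 mm) begins 78 mm behind the grasp point.
Start: joints at [1.066, 0.628, 0.038, 1.517, -0.027, 0.996, -0.02], TCP at [0.276, -0.588, 0.205] pointing down, gripper open.
Joint ranges: [-3.06, 3.06], [-0.37, 2.12], [-1.25, 1.32], [0.18, 2.47], [-1.1, 4.24], [0.23, 1.98], [-2.94, 2.94]. Speed limits (rad/s): [2.57, 2.57, 3.14, 3.14, 3.14, 3.14, 3.14].

INTERFACE

Orientations are given as a unit quaternion [w, x, y, z].
In Python, from rig import manip gives the robot as it stands.
- The arm moves only by the shell command python3 -m crank 'ROWS' [FORCE]. ROWS is JSON, a list of rows, each a list of 7 numbers: the opening, from 0 (shut) to 1 (fully open), then the shift along the tool's x, y, z in mm, then the turn, a rotation vector about the tool's x, y, z in rad. A call has 1 to 10 rows; each row shifts and turns the commanded pose from where the row before left it, along the tool's axes as they then stand; what a row does not reach is not made up. A row lasts 1/12 s, in which the tool goes at most 41.7 mm and 7.16 degrees, less where a joint would pass 70% of its speed; a pose out of reach is approached as far as the arm can. A call with a gripper value outside its range is refused whole. The fingers move at their own pace and stop on an object; FORCE is the grip in N (left out, the last holds). Time passes only in rows, so rows that do not move let the fingers close. It gives the time, the measured TCP pose, the force and the opening at its end, in the units of the state.
- manip.read_state(): the state, without advancing time (a new reading comes with each control period).
- manip.grab_frame(name): name is "scene" or "top" or "wrist"; returns a dict with "img" (480x640x3 uint8, red, green, blue), "vertical_fov" (degrees; the focal length in pixels is half the picture's height over the tangent of half this angle, whatever the lens; pixels are square), "cx", "cy" (the principal point, pixels), "k1" (the pictures are not rectified: a ray, as slopes to the right and down, at radius r is drawn at 1 + k1 r^2 times it, then the intrinsics apply), "world_from_camera" (4x4, takes a point from camera to world coordinates). Camera axes: x right, y down, z forward; pixel columns grow to the right and rows downward; lengths in m; the calibration is good to about 2 mm. A picture is of the moment at which its call begins. There is no depth.
- manip.finish_job(): hands the job in, once; it reports no verdict.
The state is a dict: "t": time; "joint_pos": joint angles; "joint_vel": joint speeds; "tau": joint torques, N m; "ee_pos": TCP position; "tcp_rot": TCP orientation; "force": force on the tool from outside, world axes, zero at the start; "wrist_torque": the same for the moment, N m; "grip_width": finger opening in m.
Only numpy, scipy, OpenCV 4.12 (cv2) and the standard library are available. Lean on these libraries where they do the work, as an engineer would, in place of code of your own. Each camera call takes 0.05 s, during which the arm holds its last target.

TASK

Bring the specimen under the loupe: with your fingertips, swing the cam lever round to its far stop so that the cam's low side faces the slide, push the slide fully home against its front stop, then swing the lever all the way back so that the cam locks the slide there. Only push: pick nothing up, leave the specimen lying in its seat and leave the things standing around where they are.

Things in the scene. Friction and masses are not known exactly. Their poses are not given: they have to be found in the camera images.
- slide_base: dark base plate, 300 x 137 mm (local x -150..150, y -55..82), fixed on feet, top 32 mm above the table, with a slide between steel rails (tops 52 mm above the table). Origin: on the table, under the plate's middle, on the slide's centre line; local x = the slide's forward direction (push plate towards loupe), y left, z up. Place varies by some cm, yaw by up to 0.35 rad either way.
- carriage (a joint): travel in m of the slide (50 mm wide aluminium bar, two notches in its left edge, top 47 mm above the table) along the base's +x: 0 parked (start), 0.050 home on the front stop. No spring; about 2.5 N of friction; stays where left. With the cam's high side in a notch it is blocked after about 6 mm.
- push_plate (a point): middle of the rear face of the slide's upright push plate (40 mm wide across the slide, 6 mm thick, from 47 to 87 mm above the table; this point is 69 mm above the table). Push here along the base's +x. It is at local (-125, 0) mm when parked, (-75, 0) mm when home.
- cam (a joint): angle in rad of the eccentric lock at the slide's left. 0: locked stop, high side in the slide's notch, lever pointing along the base's -x; grows clockwise seen from above, lever swinging out over the base's left side; 2.7: far stop, low side to the slide, lever pointing forward and left. Starts in 0 to 0.4. Friction about 0.10 N m, no spring, stays where left.
- lever_post (a point): on the axis of the upright round black post at the lever's end (12 to 13 mm thick, from 56 to 98 mm above the table; this point is 80 mm above it). It runs on a circle of 60 mm radius round cam_axis and can be pushed from any side. The lever bar lies 50 to 56 mm above the table.
- cam_axis (a point): on the cam's vertical pivot, 62 mm above the table, at base-local (-20, 43) mm; the post stands from it at world angle (base yaw + pi - cam angle). The cam is a 36 mm steel disc pivoted 8 mm off centre; it is clear of the slide above 1.6 rad and can turn back below 1.5 only with a notch facing it (slide parked or home). Closing it draws a slide that is nearly home the rest of the way.
- loupe (a point): centre of the loupe (black, 38 mm across, 84 to 120 mm above the table, this point 102 mm above it), fixed over base-local (95, 0) mm; its 12 mm column stands at base-local (95, -44) mm and is 132 mm high. The specimen lies under it when the slide is home. Keep clear.
- puck: round specimen puck, 25 mm across and 9 mm high, lying loose in a 5 mm deep round seat in the front end of the slide; origin at the centre of its underside. It rides along with the slide.
- seat (a point): centre of the floor of the puck's seat in the slide, 42 mm above the table; the puck's origin coincides with it when seated.
- tweezers_c: bystander: steel tweezers, 112 mm, lying on the table to the right of the base plate; leave alone
- bnc_a: bystander: small metal adapter, 32 x 14 mm, lying on the table left of the plate; leave alone
- vial_small: bystander: small vial, 15 mm across, 42 mm high, standing on the table to the left, beyond the plate; leave alone
- petri_b: bystander: petri dish, 62 mm across, 16 mm high, on the table to the left; leave alone
- vial_tall: bystander: capped vial, 21 mm across, 52 mm high, on the table at the far left; leave alone
- gel_box: bystander: flat box, 59 x 56 x 17 mm, on the table to the right; leave alone
- driver_blue: bystander: small screwdriver, 125 mm, on the table at the right; leave alone

How it is judged:
By the outcome, as a careful person would: the job done as asked, in the order asked, and still so for the second after the job is handed in, with the robot touching nothing.
It also fails if it takes over 70 s, if anything falls off the work surface, if the arm or the gripper's body presses on something with over 40 N, if the wrist force passes 120 N, or if a joint passes its speed limit or range.

## Working session

There is one attempt and no reset: what is moved stays moved. The work goes in short steps, Python scripts to look and compute and a shell command to move; the robot and the scene stay as the last step left them, time stands still between calls to the robot, and variables do not carry over. Pictures are saved under pics/ and viewed, and the job is handed in when it is done.

```bash
ls; mkdir -p pics; cat > h.py <<'E'
import numpy as np, cv2
from rig import manip
def f(name): return manip.grab_frame(name)
def K(fr):
    h=fr["img"].shape[0]; fl=h/2/np.tan(np.radians(fr["vertical_fov"])/2)
    return fl,fr["cx"],fr["cy"],fr["k1"],np.array(fr["world_from_camera"])
def ray(fr,u,v):
    fl,cx,cy,k1,T=K(fr); x=(u-cx)/fl; y=(v-cy)/fl
    a,b=x,y
    for _ in range(50):
        s=1+k1*(a*a+b*b); a,b=x/s,y/s
    return T[:3,3],T[:3,:3]@np.array([a,b,1.])
def onz(fr,u,v,z):
    o,d=ray(fr,u,v); return o+d*(z-o[2])/d[2]
def proj(fr,p):
    fl,cx,cy,k1,T=K(fr); q=T[:3,:3].T@(np.array(p,float)-T[:3,3]); x,y=q[0]/q[2],q[1]/q[2]
    s=1+k1*(x*x+y*y); return np.array([cx+fl*x*s,cy+fl*y*s])
def save(fr,n): cv2.imwrite("pics/"+n,fr["img"][:,:,::-1])
E
python3 - <<'E'
from h import *
print(manip.read_state())
for n in ("scene","top"):
    fr=f(n); save(fr,n+"0.png"); print(n,K(fr))
E
```

```text
pics
{'t': 0.0, 'joint_pos': array([ 1.0661962 ,  0.62933045,  0.03846218,  1.51835697, -0.02698104,
        0.99633077, -0.01999872]), 'joint_vel': array([ 0.00092122, -0.00084132,  0.00031714,  0.00014293, -0.00023477,
        0.00222825,  0.00030379]), 'tau': array([-4.19075404e-04, -5.49728894e+01,  1.14364050e+00, -1.86633307e+01,
       -5.21448499e-02,  2.36624968e-02,  1.42368208e-04]), 'ee_pos': array([ 0.2758762 , -0.5878024 ,  0.20456822]), 'tcp_rot': array([-9.24627123e-04,  9.76028245e-01,  2.17641806e-01, -2.32901008e-04]), 'force': array([0.74086576, 0.00396825, 0.81195664]), 'wrist_torque': array([-0.00150851, -0.0315958 ,  0.05858032]), 'grip_width': 0.09404373901881977}
scene (np.float64(520.6905918787751), 320.89334267244124, 225.43730070844157, -0.03886453424592541, array([[-0.57403685, -0.527601  ,  0.62619396, -0.25957757],
       [-0.81879397,  0.37697628, -0.43297265,  0.61369902],
       [-0.00762347, -0.7612661 , -0.64839479,  0.91555706],
       [ 0.        ,  0.        ,  0.        ,  1.        ]]))
top (np.float64(622.2827005474543), 316.1888935461886, 237.73831815070798, -0.15001730847096892, array([[ 0.15663451, -0.78202758,  0.60324   , -0.60253912],
       [-0.98751719, -0.11374245,  0.10896083, -0.17151184],
       [-0.01659638, -0.6127769 , -0.79008166,  1.58668005],
       [ 0.        ,  0.        ,  0.        ,  1.        ]]))
```

View pics/scene0.png

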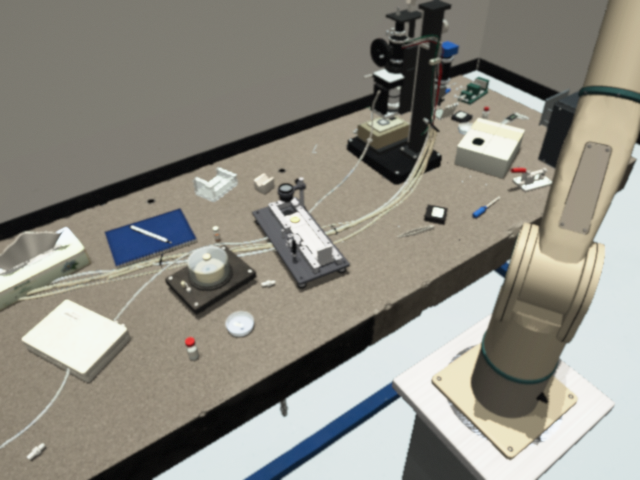

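View pics/top0.png

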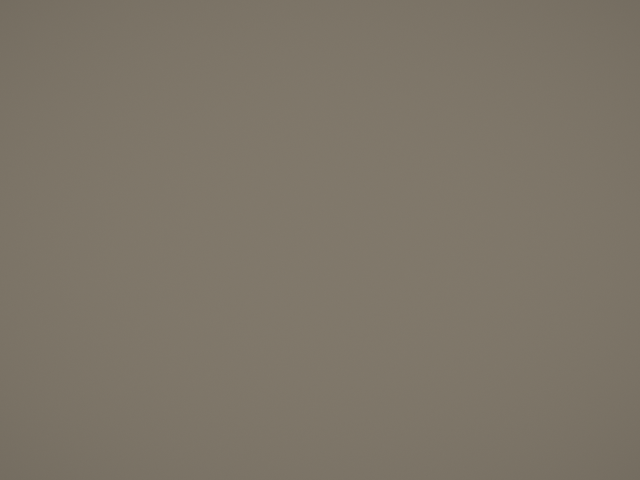

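The scene view shows the slide base at about (300,245), with the push plate end near (325,258) and the loupe at (287,190). The top view shows only a blank surface, so I'll use scene and wrist.

```bash
python3 - <<'E'
from h import *
fr=f("scene"); im=fr["img"][170:300,230:370]
cv2.imwrite("pics/crop1.png",cv2.resize(im[:,:,::-1],None,fx=5,fy=4.6,interpolation=cv2.INTER_CUBIC) if 0 else cv2.resize(im[:,:,::-1],(644,598),interpolation=cv2.INTER_CUBIC))
for u,v in [(252,210),(300,287),(347,265),(290,200)]: print(onz(fr,u,v,.032))
w=f("wrist"); save(w,"wrist0.png"); print(K(w))
E
```

```text
[0.75557132 0.13890865 0.032     ]
[0.44284438 0.18817006 0.032     ]
[0.43725572 0.05680187 0.032     ]
[0.73291146 0.03096939 0.032     ]
(np.float64(336.0368759683237), 323.10034085834525, 236.09596971467622, 0.016368999932875, array([[ 4.23887523e-01, -8.79046686e-01, -2.18165744e-01,
         3.39067151e-01],
       [-9.05714475e-01, -4.11622102e-01, -1.01235050e-01,
        -5.58369377e-01],
       [-8.11506884e-04,  2.40508147e-01, -9.70646781e-01,
         3.83435835e-01],
       [ 0.00000000e+00,  0.00000000e+00,  0.00000000e+00,
         1.00000000e+00]]))
```

View pics/crop1.png

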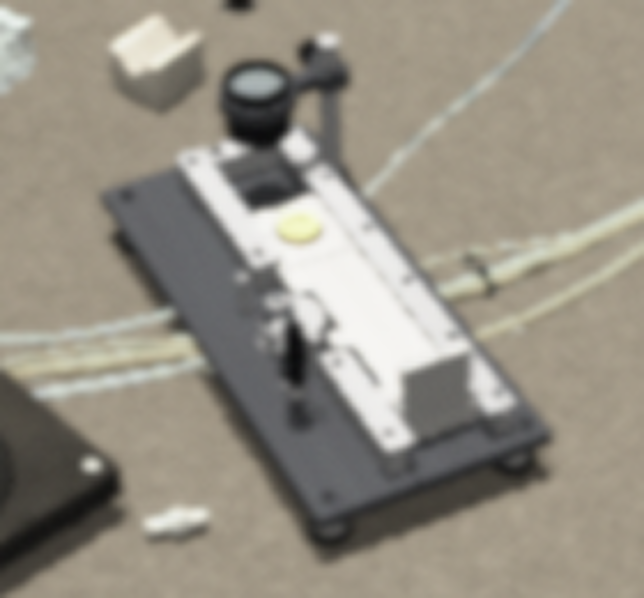

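View pics/wrist0.png

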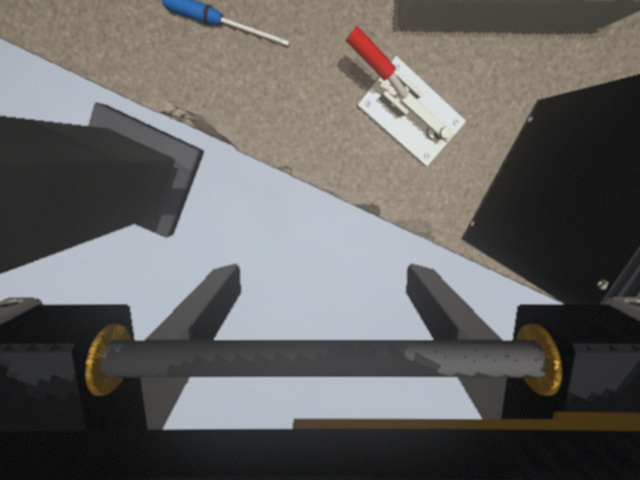

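```bash
python3 -m crank '[[1,0,0,-35,0,0,0],[0.5,10,-8,-25,0,0,0],[0,28,-23,-5,0,0,0],[0,28,-23,0,0,0,0],[0,28,-23,0,0,0,0],[0,28,-23,0,0,0,0],[0,28,-23,0,0,0,0],[0,28,-23,0,0,0,0],[0,28,-23,0,0,0,0],[0,28,-23,0,0,0,0]]' 10; python3 - <<'E'
from h import *
fr=f("scene")
P=lambda u,v,z: onz(fr,230+u/4.6,170+v/4.6,z)[:2]
for n,u,v in (("RL",320,512),("FL",103,195),("RR",550,435)): print(n,P(u,v,.032))
print("posttop",P(294,312,.098),"posttbot",P(294,385,.056),"loupe",P(258,82,.12))
E
```

```text
t: 1.03
ee_pos: [0.4068, -0.3135, 0.2705]
tcp_rot: [0.0, 0.976, 0.218, 0.0]
force: [-0.8, -0.1, -0.9]
grip_width: 0.0373
RL [0.45845326 0.17912805]
FL [0.74588957 0.14312511]
RR [0.43485527 0.05088659]
posttop [0.53008501 0.1453787 ] posttbot [0.52264565 0.15223351] loupe [0.68335628 0.06962908]
```

```bash
python3 -m crank '[[0,28,-21,0,0,0,-0.116],[0,30,-18,0,0,0,-0.116],[0,32,-14,0,0,0,-0.116],[0,33,-11,0,0,0,-0.116],[0,34,-7,0,0,0,-0.116],[0,35,-3,0,0,0,-0.116],[0,35,1,0,0,0,-0.116],[0,34,5,0,0,0,-0.116],[0,33,9,0,0,0,-0.116],[0,25,10,0,0,0,-0.116]]'; python3 - <<'E'
from h import *
w=f("wrist"); save(w,"w1.png"); s=manip.read_state(); print(s["ee_pos"],s["tcp_rot"],s["joint_pos"])
E
```

```text
t: 1.92
ee_pos: [0.5618, -0.0095, 0.2705]
tcp_rot: [-0.0, 0.694, 0.72, 0.001]
force: [-0.5, -0.0, 0.5]
grip_width: 0.0007
[ 0.56379418 -0.00335994  0.27059709] [-0.0010654   0.6902075   0.72360385  0.00315157] [ 0.20641254  0.45277607 -0.36799585  1.67260119  0.1763263   1.04609572
 -0.16855993]
```

View pics/w1.png

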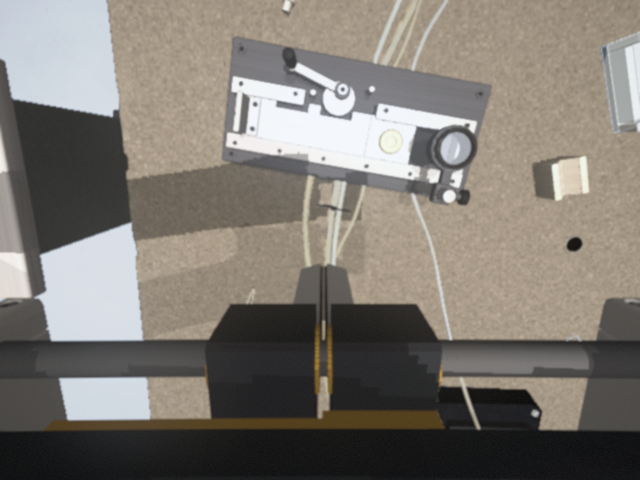

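The wrist view shows the base plate with corners near (235,38), (490,86) and (224,158), the cam pivot at (343,90), the post at (290,57), the push plate at about (238,112) and the puck at (391,141).

```bash
python3 - <<'E'
from h import *
w=f("wrist"); np.savez("w2.npz",**{k:np.array(v) for k,v in w.items()})
im=w["img"][25:215,215:505][:,:,::-1]
cv2.imwrite("pics/w2.png",cv2.resize(im,(783,513),interpolation=cv2.INTER_CUBIC))
E
```

```text
(no output)
```

View pics/w2.png

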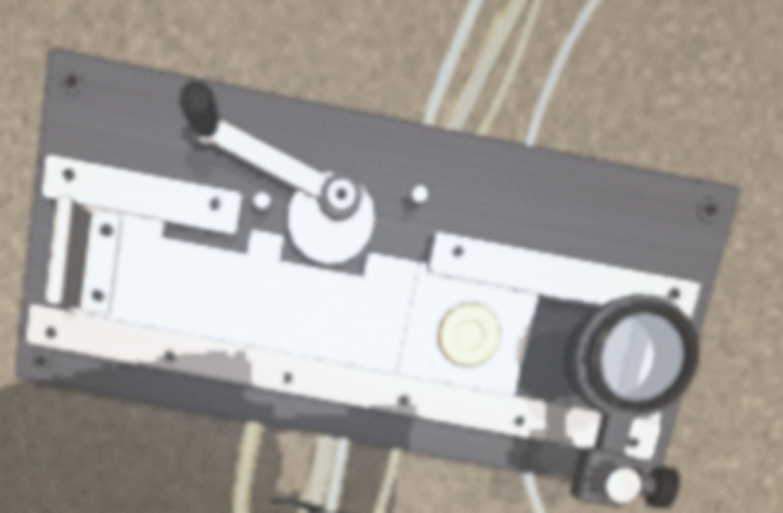

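```bash
cat > m.py <<'E'
from h import *
w=dict(np.load("w2.npz")); w={k:(v if v.ndim else float(v)) for k,v in w.items()}
P=lambda u,v,z: onz(w,215+u/2.7,25+v/2.7,z)[:2]
m={}
C=[("RL",51,49,.032,-150,82),("FL",738,187,.032,150,82),("RR",17,377,.032,-150,-55),("cam",341,194,.062,-20,43),("loupe",641,354,.12,95,0),("plateTop",58,251,.087,-122,0)]
L=[];W=[]
for n,u,v,z,x,y in C:
    p=P(u,v,z); print(n,p); L.append((x/1e3,y/1e3)); W.append(p)
L=np.array(L);W=np.array(W)
lc,wc=L.mean(0),W.mean(0)
U,S,V=np.linalg.svd((L-lc).T@(W-wc)); R=(U@V).T
t=wc-R@lc; yaw=np.arctan2(R[1,0],R[0,0]); print("yaw",yaw,"org",t); print("res mm",(W-(L@R.T+t))*1e3)
post=P(198,101,.098); cam=R@[-.02,.043]+t
print("post",post,"cam",cam,"r",np.linalg.norm(post-cam),"local",R.T@(post-t)); d=R.T@(post-cam); print("camangle",np.pi-np.arctan2(d[1],d[0]))
p2=P(470,334,.051); print("puck local",R.T@(p2-t))
E
python3 m.py
```

```text
RL [0.45657836 0.18098758]
FL [0.74906929 0.14131166]
RR [0.43878568 0.0477654 ]
cam [0.57818959 0.12645104]
loupe [0.68432089 0.06947497]
plateTop [0.47143938 0.09739299]
yaw -0.13429872315634092 org [0.59220953 0.08106249]
res mm [[ 2.03872573 -1.42084418]
 [-2.76899152 -0.9281496 ]
 [ 2.58971632  1.12335533]
 [ 0.04246514  0.09783677]
 [-2.03321045  1.13253756]
 [ 0.13129477 -0.00473589]]
post [0.52426067 0.1488551 ] cam [0.57814713 0.1263532 ] r 0.05839593491191417 local [-0.07641413  0.05808413]
camangle 0.26127029774265464
puck local [0.0449078  0.00031871]
```

```bash
python3 -m crank '[[0,13,-4.5,0,0,0,-0.113],[0,13.5,-3,0,0,0,-0.113],[0,14,-1.5,0,0,0,-0.113],[0,14,0,0,0,0,-0.113],[0,14,1.5,0,0,0,-0.113],[0,13.5,3,0,0,0,-0.113],[0,13,4.5,0,0,0,-0.113],[0,12.5,6,0,0,0,-0.113],[0,11.5,7.5,0,0,0,-0.113],[0,10.5,9,0,0,0,-0.113]]'
cat > go.py <<'E'
import sys
from h import *
from scipy.spatial.transform import Rotation as Ro
yaw=-0.1343; org=np.array([.5922,.0811])
R=np.array([[np.cos(yaw),-np.sin(yaw)],[np.sin(yaw),np.cos(yaw)]])
def loc(p): return R.T@(np.array(p)[:2]-org)
def tgt(x,y): return R@np.array([x,y])/1e3+org
def st():
    s=manip.read_state(); q=s["tcp_rot"]; M=Ro.from_quat([q[1],q[2],q[3],q[0]]).as_matrix()
    return s,M
def delta(x,y,z,th=None):
    "local target mm, tool yaw th -> tool-axis shift mm"
    s,M=st(); p=np.array([*tgt(x,y),z/1e3])
    a=np.arctan2(M[1,0],M[0,0])
    print("t %.2f local"%s["t"],(loc(s["ee_pos"])*1e3).round(1),"z",(s["ee_pos"][2]*1e3).round(1),"yaw %.3f"%a,"tilt",(Ro.from_matrix(M).as_matrix()[2]).round(3),"F",s["force"].round(1),"q",s["joint_pos"].round(2))
    print("  shift mm",(M.T@(p-s["ee_pos"])*1e3).round(1),"turn z", None if th is None else round(-((th-a+np.pi)%(2*np.pi)-np.pi),3))
def camdelta(c,s,z,sgn=-1):
    er=np.array([np.cos(np.pi-c),np.sin(np.pi-c)]); et=np.array([er[1],-er[0]])
    l=np.array([-20,43])+60*er+sgn*s*et
    print("target local",l.round(1)); delta(*l,z,yaw+np.pi-c)
E
python3 - <<'E'
from go import *
camdelta(.26,25,66)
E
```

```text
t: 2.85
ee_pos: [0.5113, 0.1164, 0.2704]
tcp_rot: [-0.0, 0.204, 0.979, -0.001]
force: [0.7, -0.1, -0.3]
grip_width: 0.0005
target local [-84.4  34.3]
t 2.85 local [-84.9  24.1] z 270.4 yaw 2.731 tilt [-0.    -0.001 -1.   ] F [ 0.7 -0.1 -0.3] q [ 0.19  0.44 -0.68  1.77  0.31  1.05  0.56]
  shift mm [  2.3  10.2 204.3] turn z -0.016
```

```bash
python3 -m crank '[[0,0,0,35,0,0,0],[0,0,0,35,0,0,0],[0,0,0,35,0,0,0],[0,0,0,30,0,0,0],[0,0,0,0,0,0,0],[0,0,0,0,0,0,0],[0,0,0,0,0,0,0]]'; python3 - <<'E'
from go import *
camdelta(.26,25,66)
w=f("wrist"); save(w,"w3.png")
E
```

```text
t: 3.43
ee_pos: [0.5127, 0.1174, 0.1369]
tcp_rot: [0.001, 0.205, 0.979, 0.0]
force: [0.7, -0.3, 0.5]
grip_width: 0.0004
target local [-84.4  34.3]
t 3.43 local [-83.6  25.3] z 136.9 yaw 2.728 tilt [-0.002  0.001 -1.   ] F [ 0.7 -0.3  0.5] q [ 0.1   0.6  -0.58  1.92  0.47  0.75  0.41]
  shift mm [ 3.4  8.3 70.9] turn z -0.02
```

View pics/w3.png

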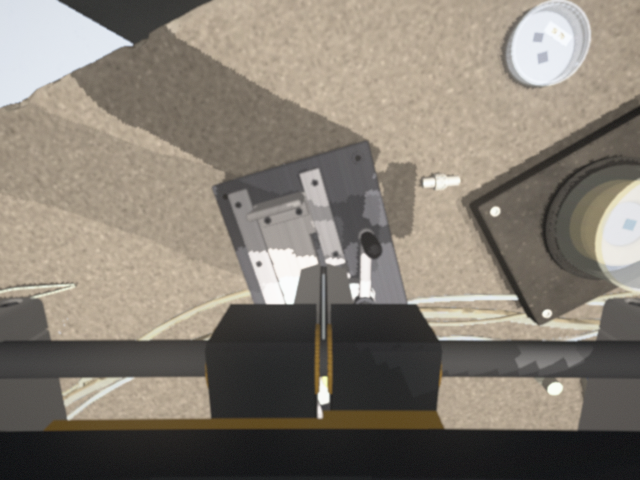

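The wrist view shows the post's top at about (371,241), up and to the right of the closed fingertips at (323,275), plus a drum device at the right with its drum near (610,225).

```bash
python3 - <<'E'
from go import *
w=f("wrist")
p=onz(w,371,241,.098); print("post",loc(p)*1e3); 
for z in (.05,.1): print("drum",z,loc(onz(w,550,225,z))*1e3)
s=f("scene")
im=s["img"][225:325,150:270][:,:,::-1]; cv2.imwrite("pics/s4.png",cv2.resize(im,None,fx=5,fy=5,interpolation=cv2.INTER_CUBIC))
E
```

```text
post [-85.79670025  59.99084514]
drum 0.05 [-44.56768799 204.66458355]
drum 0.1 [-64.54972296 174.60502586]
```

View pics/s4.png

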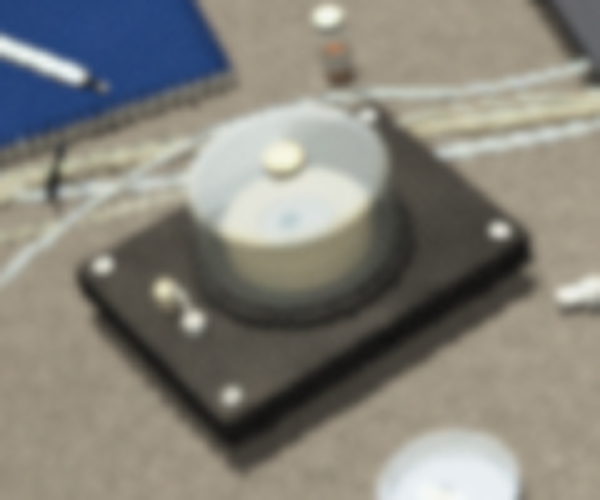

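```bash
python3 - <<'E'
from go import *
w=f("wrist"); save(w,"w5f.png")
for n,u,v,z in (("RL",365,142,.032),("RR",215,187,.032),("posttop",371,239,.098),("postmid",371,245,.08)): print(n,loc(onz(w,u,v,z))*1e3)
for l in ((-150,82,32),(-150,-55,32),(-76.4,58.1,98)): print(proj(w,[*tgt(*l[:2]),l[2]/1e3]))
im=w["img"][130:310,200:440][:,:,::-1]; cv2.imwrite("pics/w5.png",cv2.resize(im,None,fx=3.3,fy=3.3,interpolation=cv2.INTER_CUBIC))
delta(0,0,66)
E
```

```text
RL [-148.31020583   80.12387896]
RR [-147.83259448  -49.71816443]
posttop [-87.16903453  60.35095718]
postmid [-77.5148349   60.53247718]
[366.73066673 139.24866402]
[208.13491071 186.24353639]
[371.64144807 254.6559906 ]
t 3.63 local [-83.5  25.5] z 137.2 yaw 2.728 tilt [-0.003  0.002 -1.   ] F [ 0.1 -0.1  0.2] q [ 0.1   0.6  -0.58  1.93  0.47  0.75  0.41]
  shift mm [-87.1  -1.6  71.4] turn z None
```

View pics/w5.png

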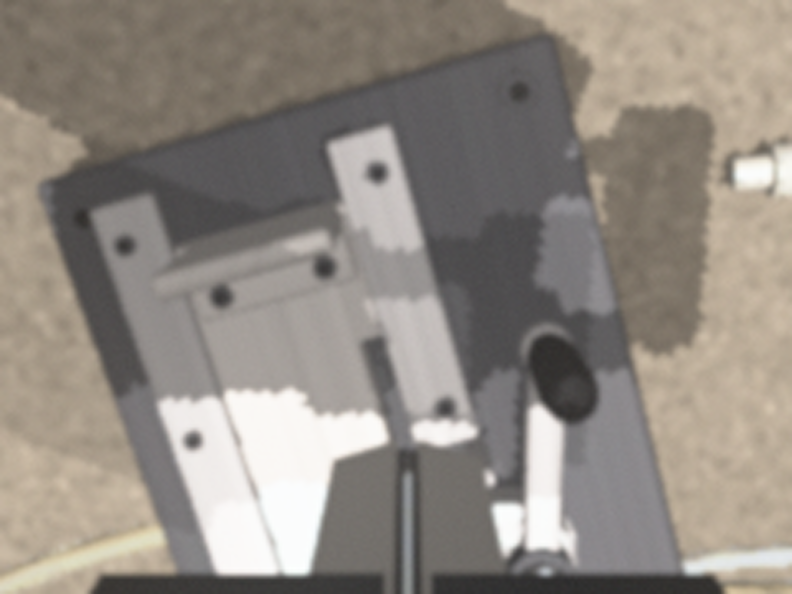

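```bash
python3 -m crank '[[0,3.5,5,20,0,0,-0.02],[0,0,0,20,0,0,0],[0,0,0,20,0,0,0],[0,0,0,11,0,0,0],[0,0,0,0,0,0,0],[0,0,0,0,0,0,0]]'; python3 - <<'E'
from go import *
camdelta(.26,19,66)
w=f("wrist"); save(w,"w6.png")
E
```

```text
t: 4.13
ee_pos: [0.5107, 0.1235, 0.0649]
tcp_rot: [0.0, 0.195, 0.981, 0.0]
force: [-0.3, 0.3, -0.3]
grip_width: 0.0007
target local [-82.9  40.1]
t 4.13 local [-86.4  31.1] z 64.9 yaw 2.749 tilt [-0.  0. -1.] F [-0.3  0.3 -0.3] q [ 0.03  0.71 -0.49  1.98  0.58  0.6   0.33]
  shift mm [-1.2  9.5 -1.1] turn z 0.002
```

View pics/w6.png

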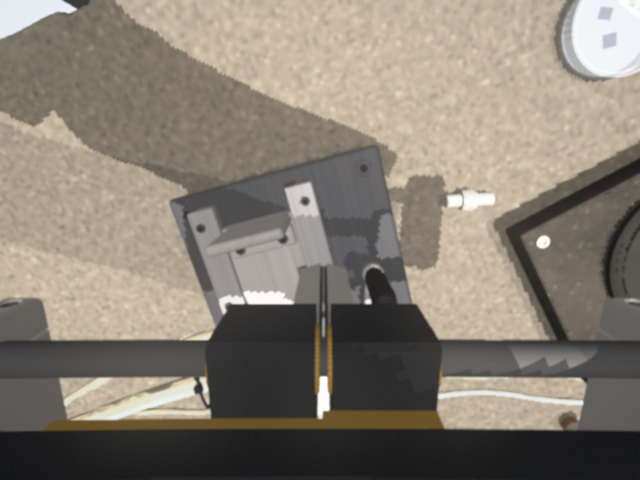

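```bash
python3 -m crank '[[0,0,5,0,0,0,0],[0,-1,4.5,0,0,0,0],[0,1.7,6.1,0,0,0,0.1],[0,1.7,6.1,0,0,0,0.1],[0,1.7,6.1,0,0,0,0.1],[0,1.7,6.1,0,0,0,0.1],[0,1.7,6.1,0,0,0,0.1]]'; python3 - <<'E'
from go import *
camdelta(.26+.5,19,66)
w=f("wrist"); save(w,"w7.png")
E
```

```text
t: 4.77
ee_pos: [0.5252, 0.1613, 0.0651]
tcp_rot: [0.0, 0.434, 0.901, -0.0]
force: [-0.6, -2.1, -0.4]
grip_width: 0.0004
target local [-76.6  70.6]
t 4.77 local [-77.2  70.5] z 65.1 yaw 2.244 tilt [-0.001 -0.001 -1.   ] F [-0.6 -2.1 -0.4] q [-0.12  0.71 -0.36  1.91  0.42  0.59 -0.07]
  shift mm [-0.4  0.5 -0.9] turn z -0.004
```

View pics/w7.png

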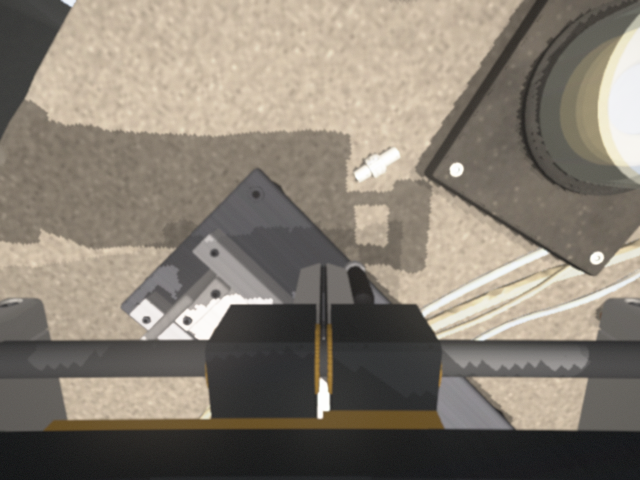

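The post (357,285) is now against the right finger face and moving with it, at about 2 N as expected. Continuing.

```bash
python3 -m crank '[[0,1.7,6.1,0,0,0,0.1],[0,1.7,6.1,0,0,0,0.1],[0,1.7,6.1,0,0,0,0.1],[0,1.7,6.1,0,0,0,0.1],[0,1.7,6.1,0,0,0,0.1],[0,1.7,6.1,0,0,0,0.1],[0,1.7,6.1,0,0,0,0.1],[0,1.7,6.1,0,0,0,0.1],[0,1.7,6.1,0,0,0,0.1],[0,1.7,6.1,0,0,0,0.1]]'; python3 - <<'E'
from go import *
camdelta(.26+1.5,19,66)
w=f("wrist"); save(w,"w8.png")
E
```

```text
t: 5.65
ee_pos: [0.5773, 0.1913, 0.0647]
tcp_rot: [-0.001, 0.812, 0.584, -0.001]
force: [-2.7, -1.1, -0.3]
grip_width: 0.0004
target local [-27.4 105.5]
t 5.65 local [-29.5 107.2] z 64.7 yaw 1.247 tilt [-0.    -0.002 -1.   ] F [-2.7 -1.1 -0.3] q [-0.31  0.75 -0.09  1.75  0.1   0.65 -0.78]
  shift mm [-1.3  2.4 -1.3] turn z -0.0
```

View pics/w8.png

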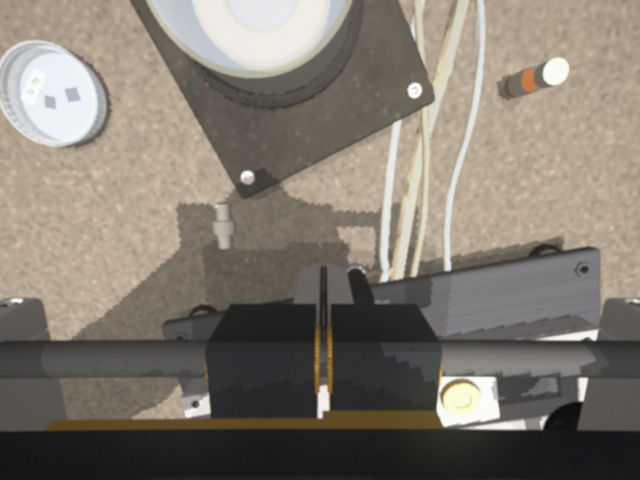

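```bash
python3 -m crank '[[0,1,6.1,0,0,0,0.1],[0,1.5,6.1,0,0,0,0.1],[0,1.7,6.1,0,0,0,0.1],[0,1.7,6.1,0,0,0,0.1],[0,1.7,6.1,0,0,0,0.1],[0,1.7,6.1,0,0,0,0.1],[0,1.7,6.1,0,0,0,0.1],[0,1.7,6.1,0,0,0,0.1],[0,1.7,6.1,0,0,0,0.1]]'; python3 - <<'E'
from go import *
camdelta(.26+2.4,19,66)
w=f("wrist"); save(w,"w9.png")
E
```

```text
t: 6.45
ee_pos: [0.6275, 0.168, 0.0648]
tcp_rot: [-0.001, 0.985, 0.174, 0.0]
force: [-0.7, 2.5, -0.9]
grip_width: 0.0003
target local [24.4 87.6]
t 6.45 local [23.4 90.9] z 64.8 yaw 0.349 tilt [ 0.001 -0.003 -1.   ] F [-0.7  2.5 -0.9] q [-0.39  0.8   0.15  1.64 -0.17  0.72 -1.38]
  shift mm [-0.6  3.3 -1.2] turn z 0.002
```

View pics/w9.png

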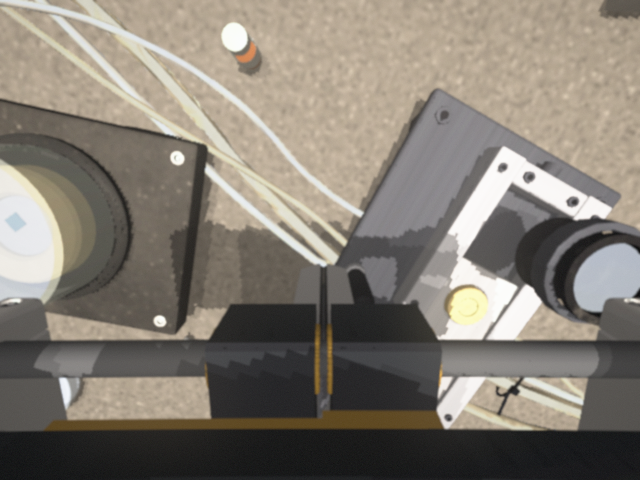

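```bash
python3 -m crank '[[0,0,4,0,0,0,0.02],[0,0,2,0,0,0,0.02],[0,0,0,0,0,0,0]]';  python3 -m crank '[[0,0,2,0,0,0,0],[0,0,0,0,0,0,0]]';python3 -m crank '[[0,0,2,0,0,0,0],[0,0,0,0,0,0,0]]'; python3 - <<'E'
from go import *
camdelta(2.7,19,66)
E
```

```text
t: 6.75
ee_pos: [0.6298, 0.1628, 0.0649]
tcp_rot: [-0.002, 0.988, 0.155, 0.001]
force: [1.6, 5.4, -0.2]
grip_width: 0.0005
t: 6.92
ee_pos: [0.6299, 0.1627, 0.0649]
tcp_rot: [-0.003, 0.988, 0.156, 0.001]
force: [0.2, 7.7, 0.8]
grip_width: 0.0007
t: 7.08
ee_pos: [0.6299, 0.1626, 0.0649]
tcp_rot: [-0.004, 0.988, 0.157, 0.0]
force: [-0.4, 10.1, 0.4]
grip_width: 0.0005
target local [26.1 85.8]
t 7.08 local [26.5 85.8] z 64.9 yaw 0.315 tilt [ 0.002 -0.007 -1.   ] F [-0.4 10.1  0.4] q [-0.38  0.8   0.16  1.63 -0.18  0.72 -1.39]
  shift mm [-0.3 -0.2 -1.1] turn z 0.007
```

```bash
python3 -m crank '[[0,0,-14,0,0,0,0],[0,0,-6,-10,0,0,0],[0,0,0,-35,0,0,0],[0,0,0,-35,0,0,0],[0,0,0,0,0,0,0],[0,0,0,0,0,0,0]]'; python3 - <<'E'
from go import *
delta(-155,0,140,yaw)
w=f("wrist"); save(w,"w10.png")
E
```

```text
t: 7.58
ee_pos: [0.6264, 0.1752, 0.1477]
tcp_rot: [0.0, 0.988, 0.154, 0.003]
force: [-0.4, -0.1, 0.3]
grip_width: 0.0005
t 7.58 local [21.3 97.8] z 147.7 yaw 0.310 tilt [ 0.005  0.001 -1.   ] F [-0.4 -0.1  0.3] q [-0.43  0.7   0.19  1.58 -0.16  0.87 -1.44]
  shift mm [-201.3   12.6    6.6] turn z 0.444
```

View pics/w10.png

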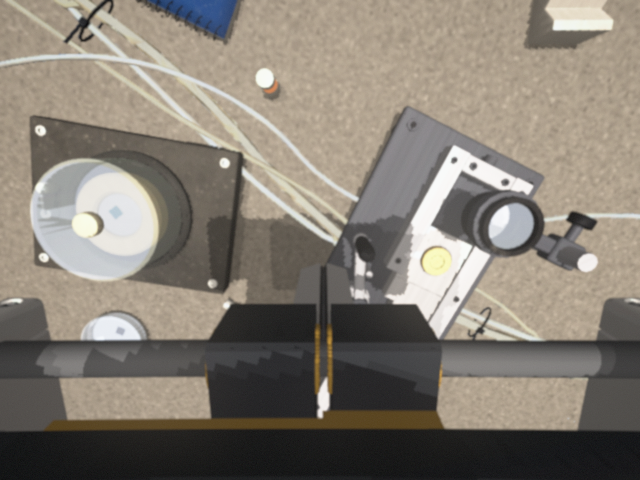

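The post at (363,248) now points forward and left, and the puck (436,262) is still in its seat. Next is the push plate.

```bash
python3 -m crank '[[0,-33,2,0,0,0,0],[0,-33,2,0,0,0,0],[0,-33,2,0,0,0,0],[0,-33,2,0,0,0,0],[0,-33,2,0,0,0,0],[0,-33,2,0,0,0,0],[0,0,0,0,0,0,0.111],[0,0,0,0,0,0,0.111],[0,0,0,0,0,0,0.111],[0,0,0,0,0,0,0.111]]'; python3 -m crank '[[0,0,0,0,0,0,0],[0,0,0,0,0,0,0]]';  python3 - <<'E'
from go import *
delta(-150,0,64,yaw)
w=f("wrist"); save(w,"w11.png")
E
```

```text
t: 8.47
ee_pos: [0.4384, 0.1031, 0.1438]
tcp_rot: [0.001, 0.998, -0.07, -0.001]
force: [0.0, 0.3, 1.0]
grip_width: 0.0007
t: 8.63
ee_pos: [0.4388, 0.1035, 0.1438]
tcp_rot: [0.001, 0.998, -0.066, -0.001]
force: [0.5, 0.2, 0.4]
grip_width: 0.0006
t 8.63 local [-155.1    1.7] z 143.8 yaw -0.132 tilt [-0.002  0.001 -1.   ] F [0.5 0.2 0.4] q [-0.52  0.47  0.32  2.12 -0.26  0.59 -1.72]
  shift mm [ 5.2  1.5 79.8] turn z 0.003
```

View pics/w11.png

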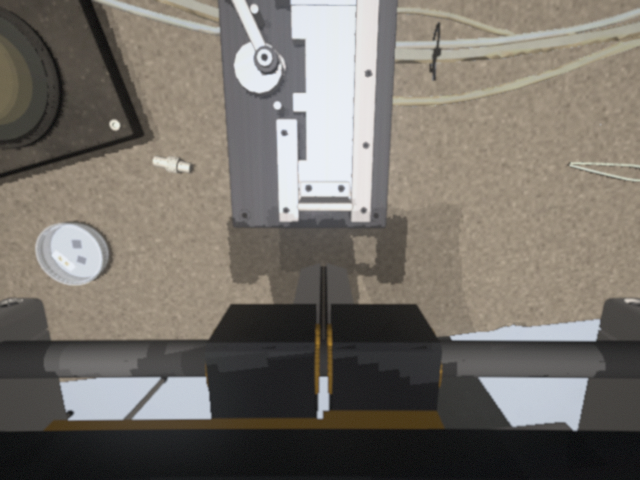

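The fingers (323) line up with the push plate (298–352, row 207), and the low side of the cam faces the slide. Now I descend and push.

```bash
python3 -m crank '[[0,0,1.5,25,0,0,0],[0,0,0,25,0,0,0],[0,0,0,20,0,0,0],[0,0,0,10,0,0,0],[0,0,0,0,0,0,0],[0,6,0,0,0,0,0],[0,6,0,0,0,0,0],[0,6,0,0,0,0,0],[0,6,0,0,0,0,0],[0,6,0,0,0,0,0]]'; python3 - <<'E'
from go import *
delta(-83,0,64,yaw)
E
```

```text
t: 9.52
ee_pos: [0.4691, 0.0985, 0.065]
tcp_rot: [-0.0, 0.998, -0.067, -0.001]
force: [-2.5, 1.1, 2.3]
grip_width: 0.0006
t 9.52 local [-124.3    0.7] z 65.0 yaw -0.135 tilt [-0.001 -0.    -1.   ] F [-2.5  1.1  2.3] q [-0.42  0.64  0.23  2.11 -0.33  0.43 -1.64]
  shift mm [41.3  0.7  1. ] turn z -0.0
```

```bash
python3 -m crank '[[0,5,0,0,0,0,0],[0,5,0,0,0,0,0],[0,5,0,0,0,0,0],[0,5,0,0,0,0,0],[0,5,0,0,0,0,0],[0,5,0,0,0,0,0],[0,4,0,0,0,0,0],[0,3,0,0,0,0,0],[0,0,0,0,0,0,0]]'; python3 - <<'E'
from go import *
delta(-83,0,64,yaw)
w=f("wrist"); save(w,"w12.png")
E
```

```text
t: 10.27
ee_pos: [0.5072, 0.0931, 0.0645]
tcp_rot: [0.0, 0.998, -0.068, 0.001]
force: [-0.1, 0.8, 0.3]
grip_width: 0.0005
t 10.27 local [-85.9   0.6] z 64.5 yaw -0.135 tilt [ 0.002 -0.    -1.   ] F [-0.1  0.8  0.3] q [-0.4   0.67  0.24  2.02 -0.32  0.49 -1.63]
  shift mm [2.9 0.6 0.5] turn z -0.001
```

View pics/w12.png

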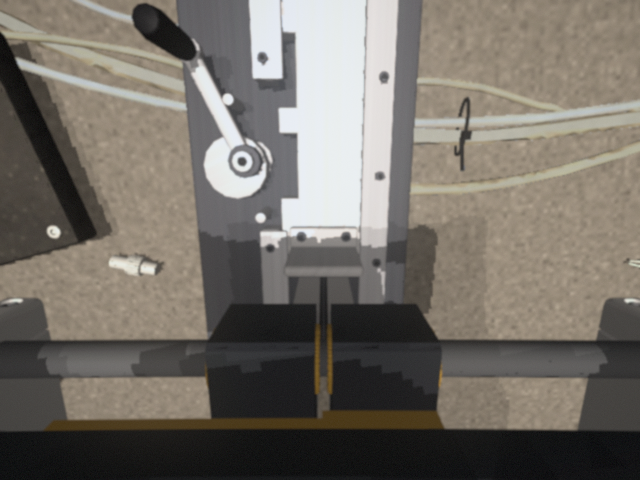

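The slide has moved forward with the plate at the fingers. I'll push in small steps until the front stop shows in the force.

```bash
for i in 1; do python3 -m crank '[[0,2,0,0,0,0,0],[0,1,0,0,0,0,0],[0,0,0,0,0,0,0]]'; python3 -m crank '[[0,2,0,0,0,0,0],[0,0,0,0,0,0,0]]';python3 -m crank '[[0,2,0,0,0,0,0],[0,0,0,0,0,0,0]]'; done; python3 - <<'E'
from go import *
delta(-83,0,64,yaw)
E
```

```text
t: 10.57
ee_pos: [0.5079, 0.0929, 0.0644]
tcp_rot: [0.0, 0.998, -0.068, -0.001]
force: [-3.4, 0.7, 2.2]
grip_width: 0.0004
t: 10.73
ee_pos: [0.5078, 0.0929, 0.0642]
tcp_rot: [0.0, 0.998, -0.067, -0.003]
force: [-6.6, 1.1, 5.9]
grip_width: 0.0008
t: 10.9
ee_pos: [0.5078, 0.0929, 0.0641]
tcp_rot: [-0.0, 0.998, -0.067, -0.005]
force: [-10.5, 1.1, 9.3]
grip_width: 0.0004
t 10.90 local [-85.2   0.4] z 64.1 yaw -0.134 tilt [-0.01   0.001 -1.   ] F [-10.5   1.1   9.3] q [-0.39  0.67  0.24  2.01 -0.31  0.51 -1.63]
  shift mm [2.2 0.4 0. ] turn z -0.0
```

```bash
python3 -m crank '[[0,-12,0,0,0,0,0],[0,-13,0,0,0,0,0],[0,-5,0,-30,0,0,0],[0,0,0,-40,0,0,0],[0,0,0,-40,0,0,0],[0,0,0,0,0,0,0],[0,0,0,0,0,0,0],[0,0,0,0,0,0,0]]'; python3 - <<'E'
from go import *
delta(45,50,180,yaw+np.pi-2.7)
w=f("wrist"); save(w,"w13f.png")
im=w["img"][0:290,180:460][:,:,::-1]; cv2.imwrite("pics/w13.png",cv2.resize(im,None,fx=2,fy=2,interpolation=cv2.INTER_CUBIC))
for l in ((-20,43,62),(-75,0,87),(-75,-20,87),(-75,20,87),(95,0,120),(75+15,0,51),(95,0,51)): print(l,(proj(w,[*tgt(*l[:2]),l[2]/1e3])-[180,0])*2)
E
```

```text
t: 11.57
ee_pos: [0.4835, 0.0965, 0.1745]
tcp_rot: [-0.0, 0.998, -0.067, 0.001]
force: [0.2, -0.9, -0.9]
grip_width: 0.0007
t 11.57 local [-109.8    0.7] z 174.5 yaw -0.135 tilt [ 0.001 -0.    -1.   ] F [ 0.2 -0.9 -0.9] q [-0.5   0.47  0.34  1.99 -0.23  0.72 -1.71]
  shift mm [154.7 -49.4  -5.3] turn z -0.442
(-20, 43, 62) [183.94433406 255.61728522]
(-75, 0, 87) [288.48024164 396.4270252 ]
(-75, -20, 87) [338.89056178 396.32622835]
(-75, 20, 87) [238.07557365 396.51387026]
(95, 0, 120) [ 288.24854403 -186.14182642]
(90, 0, 51) [287.7550333  -42.24724116]
(95, 0, 51) [287.73871152 -57.50839696]
```

View pics/w13.png

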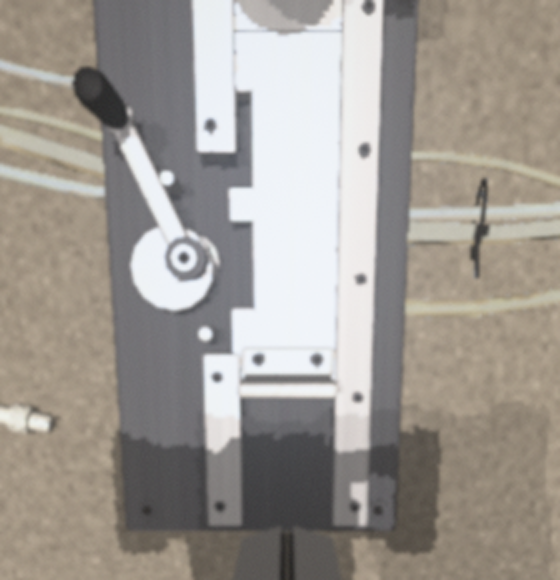

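The push plate's rear edge is at row 397, against 396 predicted for home, and the cam pivot is where predicted. Next I go to the far side of the post.

```bash
python3 -m crank '[[0,0,0,0,0,0,-0.111],[0,0,0,0,0,0,-0.111],[0,0,0,0,0,0,-0.111],[0,0,0,0,0,0,-0.111],[0,0,0,0,0,0,0],[0,0,0,0,0,0,0]]'; python3 - <<'E'
from go import *
camdelta(2.7,29,140,1)
E
```

```text
t: 12.12
ee_pos: [0.4825, 0.096, 0.1733]
tcp_rot: [0.0, 0.988, 0.152, -0.001]
force: [0.2, -0.2, 0.1]
grip_width: 0.0004
target local [46.6 42.4]
t 12.12 local [-1.108e+02  1.000e-01] z 173.3 yaw 0.305 tilt [-0.002 -0.    -1.   ] F [ 0.2 -0.2  0.1] q [-0.41  0.46  0.22  1.99 -0.15  0.71 -1.37]
  shift mm [160.5  28.7  32.9] turn z -0.002
```

```bash
python3 -m crank '[[0,32,5.7,0,0,0,0],[0,32,5.7,0,0,0,0],[0,32,5.7,0,0,0,0],[0,32,5.7,0,0,0,0],[0,32,5.7,15,0,0,0],[0,0,0,18,0,0,0],[0,0,0,0,0,0,0],[0,0,0,0,0,0,0],[0,0,0,0,0,0,0]]'; python3 - <<'E'
from go import *
camdelta(2.7,28,65,1)
w=f("wrist"); save(w,"w14.png")
E
```

```text
t: 12.87
ee_pos: [0.6433, 0.1177, 0.1415]
tcp_rot: [0.0, 0.988, 0.153, -0.001]
force: [0.9, -0.0, 0.6]
grip_width: 0.0005
target local [46.2 43.3]
t 12.87 local [45.8 43.1] z 141.5 yaw 0.308 tilt [-0.001  0.    -1.   ] F [ 0.9 -0.   0.6] q [-0.34  0.71  0.2   1.57 -0.17  0.88 -1.34]
  shift mm [ 0.6 -0.  76.5] turn z 0.0
```

View pics/w14.png

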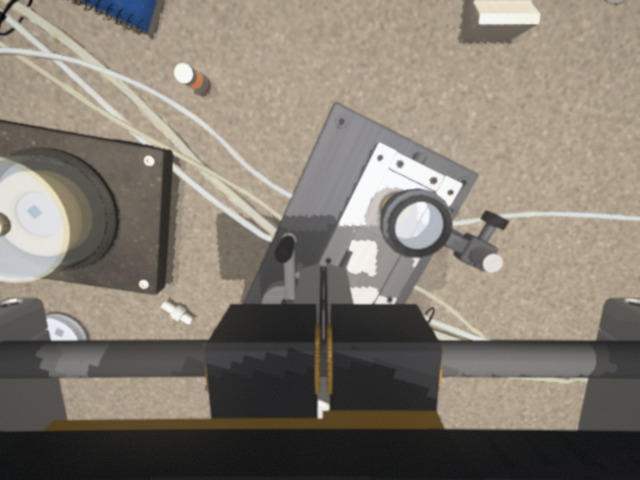

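```bash
python3 -m crank '[[0,0,0,25,0,0,0],[0,0,0,25,0,0,0],[0,0,0,18,0,0,0],[0,0,0,8,0,0,0],[0,0,0,0,0,0,0],[0,0,-5,0,0,0,0],[0,0,-4,0,0,0,0],[0,1.6,-6.1,0,0,0,-0.1],[0,1.6,-6.1,0,0,0,-0.1],[0,1.6,-6.1,0,0,0,-0.1]]'; python3 - <<'E'
from go import *
camdelta(2.4,19,65,1)
E
```

```text
t: 13.75
ee_pos: [0.6401, 0.1451, 0.0674]
tcp_rot: [0.001, 0.953, 0.302, 0.002]
force: [0.6, -2.2, -1.1]
grip_width: 0.0004
target local [37.1 69.5]
t 13.75 local [38.9 69.8] z 67.4 yaw 0.614 tilt [ 0.003  0.003 -1.   ] F [ 0.6 -2.2 -1.1] q [-0.32  0.8   0.1   1.62 -0.11  0.73 -1.13]
  shift mm [-1.6 -1.   2.4] turn z 0.006
```

```bash
python3 -m crank '[[0,0.6,-6.1,1,0,0,-0.1],[0,1,-6.1,1,0,0,-0.1],[0,1.6,-6.1,0,0,0,-0.1],[0,1.6,-6.1,0,0,0,-0.1],[0,1.6,-6.1,0,0,0,-0.1],[0,1.6,-6.1,0,0,0,-0.1],[0,1.6,-6.1,0,0,0,-0.1],[0,1.6,-6.1,0,0,0,-0.1]]'; python3 - <<'E'
from go import *
camdelta(1.6,19,65,1)
w=f("wrist"); save(w,"w15.png")
E
```

```text
t: 14.42
ee_pos: [0.6082, 0.1834, 0.0659]
tcp_rot: [0.001, 0.76, 0.65, 0.003]
force: [2.8, 0.1, 0.0]
grip_width: 0.0007
target local [  0.7 102.4]
t 14.42 local [  2.2 103.5] z 65.9 yaw 1.414 tilt [ 0.003  0.006 -1.   ] F [2.8 0.1 0. ] q [-0.27  0.77 -0.11  1.68  0.13  0.69 -0.6 ]
  shift mm [-1.1 -1.4  0.9] turn z 0.007
```

View pics/w15.png

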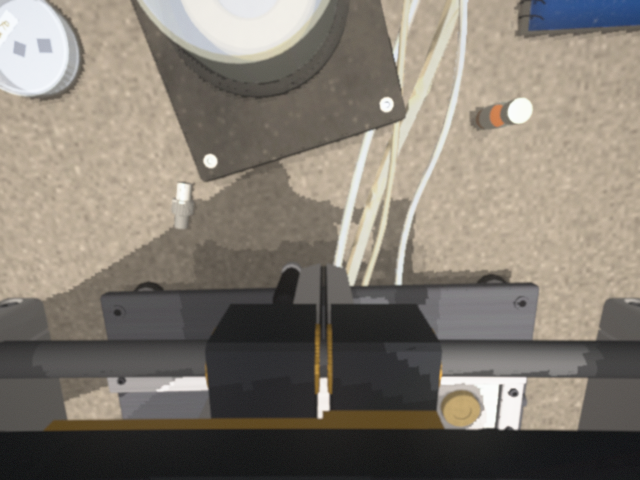

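The post (288,285) follows the left finger face, and the puck (461,408) is in its seat, now forward. I continue into the locking range.

```bash
python3 -m crank '[[0,0.8,-6.1,0,0,0,-0.1],[0,1.4,-6.1,0,0,0,-0.1],[0,1.6,-6.1,0,0,0,-0.1],[0,1.6,-6.1,0,0,0,-0.1]]'; python3 -m crank '[[0,1.6,-6.1,0,0,0,-0.1],[0,1.6,-6.1,0,0,0,-0.1],[0,1.6,-6.1,0,0,0,-0.1],[0,1.6,-6.1,0,0,0,-0.1]]'; python3 - <<'E'
from go import *
camdelta(.8,19,65,1)
E
```

```text
t: 14.8
ee_pos: [0.5834, 0.1891, 0.0655]
tcp_rot: [0.001, 0.617, 0.787, 0.003]
force: [1.8, 0.5, 0.3]
grip_width: 0.0005
t: 15.13
ee_pos: [0.5582, 0.186, 0.0654]
tcp_rot: [0.002, 0.448, 0.894, 0.002]
force: [1.0, 1.9, 0.8]
grip_width: 0.0006
target local [-48.2  99.3]
t 15.13 local [-47.8  99.4] z 65.4 yaw 2.212 tilt [-0.001  0.005 -1.   ] F [1.  1.9 0.8] q [-0.16  0.74 -0.32  1.81  0.37  0.64 -0.06]
  shift mm [ 0.2 -0.4  0.4] turn z 0.005
```

```bash
python3 -m crank '[[0,1.6,-6.1,0,0,0,-0.1],[0,1.6,-6.1,0,0,0,-0.1],[0,1.6,-6.1,0,0,0,-0.1],[0,1.6,-6.1,0,0,0,-0.1],[0,1.6,-6.1,0,0,0,-0.1],[0,1.6,-6.1,0,0,0,-0.1],[0,1.6,-6.1,0,0,0,-0.1],[0,0.8,-3,0,0,0,-0.05]]'; python3 - <<'E'
from go import *
camdelta(0,19,65,1)
E
```

```text
t: 15.8
ee_pos: [0.5224, 0.1545, 0.065]
tcp_rot: [0.002, 0.09, 0.996, 0.001]
force: [0.5, 1.4, 1.2]
grip_width: 0.0005
target local [-80.  62.]
t 15.80 local [-79.   63.4] z 65.0 yaw 2.961 tilt [-0.003  0.001 -1.   ] F [0.5 1.4 1.2] q [-0.    0.73 -0.52  1.93  0.59  0.64  0.49]
  shift mm [ 1.  -1.5 -0. ] turn z -0.046
```

Near the stop now; small pushes until the stop's force shows.

```bash
python3 -m crank '[[0,0.5,-3,0,0,0,-0.04],[0,0,-1,0,0,0,0],[0,0,0,0,0,0,0]]'; python3 -m crank '[[0,0,-2,0,0,0,0],[0,0,0,0,0,0,0]]'; python3 -m crank '[[0,0,-2,0,0,0,0],[0,0,0,0,0,0,0]]'; python3 -m crank '[[0,0,-2,0,0,0,0],[0,0,0,0,0,0,0]]'; python3 - <<'E'
from go import *
camdelta(0,19,65,1)
E
```

```text
t: 16.05
ee_pos: [0.5217, 0.1532, 0.0652]
tcp_rot: [0.002, 0.072, 0.997, 0.002]
force: [-0.1, 5.3, -0.4]
grip_width: 0.0005
t: 16.22
ee_pos: [0.5218, 0.1531, 0.0653]
tcp_rot: [0.002, 0.072, 0.997, 0.004]
force: [0.8, 8.8, -1.4]
grip_width: 0.0006
t: 16.38
ee_pos: [0.5218, 0.153, 0.0654]
tcp_rot: [0.003, 0.071, 0.997, 0.005]
force: [1.2, 10.3, -2.6]
grip_width: 0.0006
t: 16.55
ee_pos: [0.5218, 0.1528, 0.0655]
tcp_rot: [0.003, 0.071, 0.997, 0.007]
force: [1.2, 13.7, -4.5]
grip_width: 0.0007
target local [-80.  62.]
t 16.55 local [-79.4  61.7] z 65.5 yaw 3.000 tilt [-0.005  0.014 -1.   ] F [ 1.2 13.7 -4.5] q [ 0.02  0.73 -0.54  1.94  0.6   0.63  0.53]
  shift mm [0.6 0.3 0.5] turn z -0.007
```

```bash
python3 -m crank '[[0,0,12,0,0,0,0],[0,0,8,0,0,0,0],[0,0,0,-30,0,0,0],[0,0,0,-40,0,0,0],[0,0,0,-40,0,0,0],[0,0,0,-40,0,0,0],[0,-35,0,-40,0,0,0],[0,-40,0,0,0,0,0],[0,-40,10,0,0,0,0],[0,-40,10,0,0,0,0]]';  python3 -m crank '[[0,-40,10,0,0,0,0],[0,-30,0,0,0,0,0],[0,0,0,0,0,0,0],[0,0,0,0,0,0,0],[0,0,0,0,0,0,0]]'; python3 - <<'E'
from go import *
delta(0,0,100)
w=f("wrist"); save(w,"w16.png")
print([proj(w,[*tgt(*l[:2]),l[2]/1e3]).round(1) for l in ((-75,0,87),(-80,43,98),(-20,43,62),(95,0,120),(95,0,51))])
s=f("scene"); im=s["img"][170:300,230:370]
cv2.imwrite("pics/s16.png",cv2.resize(im[:,:,::-1],(644,598),interpolation=cv2.INTER_CUBIC)); save(s,"s16f.png")
print([(np.array(proj(s,[*tgt(*l[:2]),l[2]/1e3]))-[230,170])*4.6 for l in ((-75,0,69),(-80,43,98),(95,0,51))])
E
```

```text
t: 17.38
ee_pos: [0.6731, 0.1608, 0.2469]
tcp_rot: [0.001, 0.073, 0.997, -0.001]
force: [1.4, 0.3, 0.2]
grip_width: 0.0002
t: 17.8
ee_pos: [0.7405, 0.1632, 0.2448]
tcp_rot: [-0.001, 0.071, 0.997, -0.0]
force: [0.7, 0.6, 0.6]
grip_width: 0.0005
t 17.80 local [136.  101.2] z 244.8 yaw 2.999 tilt [ 0.001 -0.001 -1.   ] F [0.7 0.6 0.6] q [ 0.01  0.84 -0.63  1.08  0.46  1.36  0.88]
  shift mm [ 134.9 -102.2  145.1] turn z None
[array([203.5, -15.9]), array([250.3, -29.8]), array([262.2,  62. ]), array([209.8, 186.6]), array([230.5, 180.4])]
[array([395.39842561, 325.76149676]), array([324.09041212, 315.80717955]), array([263.1216888 , 174.87258802])]
```

View pics/w16.png

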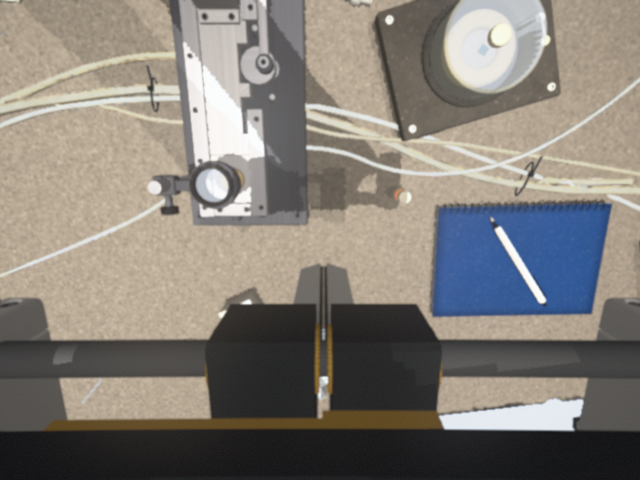

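View pics/s16.png

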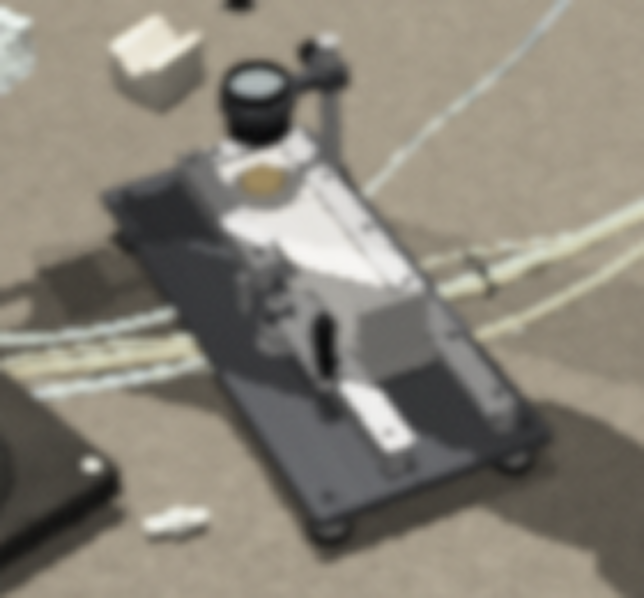

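View pics/s16f.png

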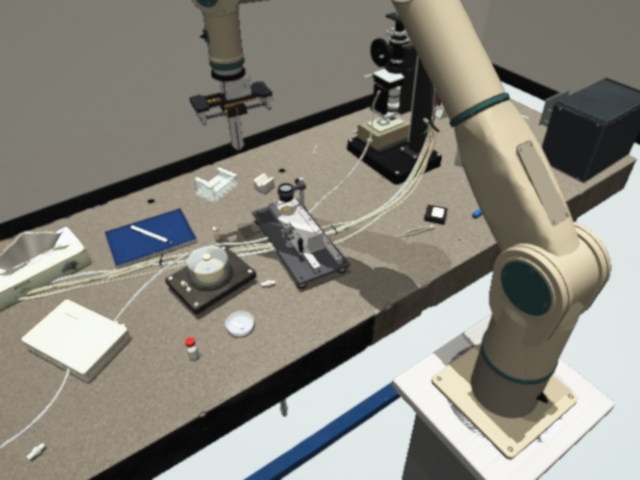

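In the scene crop the post top is at (324,315), against (324,316) predicted for the locked stop. The puck is at (263,180), against (263,175) for home, and it lies in its seat. The surrounding objects are where they were, and the arm is clear.

```bash
python3 - <<'E'
from h import *
print(manip.read_state()["force"]); print(manip.finish_job())
E
```

```text
[ 0.74143817 -0.23806133 -0.40001137]
the job is handed in; nothing more can be done
None
```

The specimen is under the loupe, the slide is home and the cam is locked. I handed the job in at about 18 s. I worked with the fingers shut and only pushed:

1. **Lever to its far stop:** I swung it clockwise until the stop showed as 10 N. The fingers were within 0.5 mm of where 2.7 rad should put them.
2. **Slide home:** I pushed it onto the front stop, which showed as about 10 N along the slide. The push plate's edge then appeared about half a pixel from where home predicts.
3. **Lever back to locked:** I swung it back from the other side until the stop showed as nearly 14 N. The fingers were within 0.7 mm of where angle 0 should put them.

**Last checks:** In the final scene picture, enlarged 4.6 times, the post is within 1 pixel of the locked position. The puck is about 5 pixels from its home position (roughly one pixel of the camera image) and still in its seat. The small adapter, the vials and the petri dish look undisturbed, as do the tweezers and flat box on the right. The screwdriver is mostly hidden by the arm, but I did not work near it.

**Disagreements:**
- The fingers stopped 2.2 mm short of the calculated home position. This is about the calibration error, and the picture showed the slide home.
- The force at the front stop also had an upward part of about 9 N, probably friction as the arm flexed.
- The plate-corner fit was off by up to about 3 mm.
- One early post reading was about 9 mm out because I picked the wrong end of the post. I corrected it before touching anything.
- The top camera showed only a blank surface, so I used the scene and wrist cameras.

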